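# Clip the washed brushes into the drying rack

### The arm

A 6-joint arm with a two-finger parallel gripper is mounted at the origin on the work surface. World frame = base frame: x ahead of the robot, y to its left, z up, the work surface at z = 0. Lengths are in m, angles in degrees, forces in N, time in s.
With the tool pointing down it reaches from about 0.375 to 0.75 m from the base axis. Payload 9 kg.
Tool frame: the origin (TCP) lies midway between the tips of the shut fingers; the grasp point (between the pads) lies 19 mm behind it; z points along the fingers, y is the line along which they close (so a half turn about z gives the same grasp; the last joint's range is limited). The gripper opens to 85 mm and grips with 20 to 120 N. Pads are 22 mm wide; open, the fingers measure 114 mm over their backs; the gripper's body (76 mm by 85 mm) begins 54 mm behind the grasp point. The pads swing forward as they close: fully open they stand 13 mm farther back than shut.
Start: joints at [-82.947, 5.964, 5.575, 89.605, 0, 77.527], TCP at [0.201, -0.566, 0.231] pointing down, gripper open.
Joint ranges: [-171.21, 171.21], [-48.23, 106.86], [-62.78, 66.21], [-105.2, 120.99], [-86.42, 89.51], [-180, 180]. Speed limits (degrees/s): [127.2, 127.2, 147.25, 180, 180, 180].

### API

Orientations are given as a 3x3 rotation matrix whose columns are the frame's x, y, z axes.
In Python, from station import env gives the robot as it stands.
- The arm moves only by the shell command python3 -m crank 'ROWS' [FORCE]. ROWS is JSON, a list that holds one entry, the list of rows, each a list of 5 numbers: the shift along the tool's x, y, z in units of 40 mm (1.0 is 40 mm), then the turn about the tool's z in units of 8 degrees (1.0 is 8 degrees), then the gripper's target within -1 to 1 (shut at 1, half-way at 0, fully open at -1). In form: [[[x, y, z, yaw, hand], ...]]. A call has 1 to 12 rows; each row is the pose to reach, as a shift and turn from the pose commanded when the call began, along the tool's axes at that moment; what a row does not reach only later rows make up. A row lasts 1/8 s, in which the tool goes at most 62.5 mm and 10.7 degrees, less where a joint would pass 70% of its speed; a pose out of reach is approached as far as the arm can. A call with a gripper value outside its range is refused whole. The fingers move at their own pace and stop on an object; FORCE is the grip in N (left out, the last holds). Time passes only in rows, so rows that repeat a pose let the fingers close. It gives the time, the measured TCP pose, the force, the opening and the grip force at its end, in the units of the state.
- env.read_state(): the state, without advancing time (a new reading comes with each control period).
- env.capture(name): name is "scene" or "side" or "wrist"; returns a dict with "img" (384x512x3 uint8, red, green, blue), "depth" (384x512 float32, m along the optical axis (not along the pixel's ray), 0 where there is no reading), "fx", "fy", "cx", "cy" (pixels), "k1" (the pictures are not rectified: a ray, as slopes to the right and down, at radius r is drawn at 1 + k1 r^2 times it, then the intrinsics apply), "origin" and "attitude" of the camera in the world. Camera axes: x right, y down, z forward; pixel columns grow to the right and rows downward; lengths in m; the calibration is good to about 2 mm. A picture is of the moment at which its call begins.
- env.hand_in(): hands the job in; it is judged then, once.
The state is a dict: "clock": time; "joints": joint angles; "joint_velocities": joint speeds; "effort": joint torques, N m; "ee_pos": TCP position; "eef_rot": TCP orientation; "force": force on the tool from outside, world axes, zero at the start; "torque": the same for the moment, N m; "width": opening from 0.0 (shut) to 1.0 (fully open); "finger_force": force on a finger pad.
Only numpy, scipy, OpenCV 4.12 (cv2) and the standard library are available. Lean on these libraries where they do the work, as an engineer would, in place of code of your own. Each camera call takes 0.05 s, during which the arm holds its last target. There are 200 camera calls.

### The job

Put the two washed bamboo brushes away in the drying rack: press each one down past the sprung jaws of the fork clips that fit its handle until it is fully home and the jaws have closed over it again, with its whole head out over the drip tray, and let go. Leave the ware and the jar standing about the bench where they are, knocking nothing over.

Things in the scene. Friction and masses are not known exactly. Their poses are not given: they have to be found in the camera images.
- brush_broad: Stout bamboo brush: straight round handle 24 mm thick, 145 mm long, and a tapered grey head 50 mm long, no thicker than the handle; 6 mm cork plug in the tail; about 75 g. Starts lying flat on the bench (axis 12 mm up), free to roll. Origin on the axis, 80 mm from the handle's tail end and 65 mm from where the head begins, near the centre of mass; x along the handle towards the head.
- brush_slim: Slim bamboo brush: round handle 16 mm thick, 150 mm long, tapered grey head 40 mm long, no thicker than the handle; 6 mm cork plug in the tail; about 40 g. Starts lying flat on the bench (axis 8 mm up), free to roll. Origin on the axis, 85 mm from the handle's tail end and 65 mm from where the head begins, near the centre of mass; x along the handle towards the head.
- rack: Steel drying rack fixed to the bench, base plate 170 x 118 x 8 mm, with two places 80 mm apart, each a pair of fork clips: wide forks at x = -40 mm, narrow ones at x = +40 mm. Origin at bench level under the middle of the four forks, z up. Brushes lie along y, heads towards +y, over the white drip tray (y = 63 to 151 mm inside, rim 22 mm high). Forks at y = -38 and +38 mm.
- seat_broad (a point): On the axis of the broad brush's handle when home, midway between the two wide forks, 60 mm above the bench; axes as the rack's. The forks are 10 mm thick in y: 66 mm stay free between them for fingers, with nothing within 27 mm below this point. A fork: flat seat, fixed tine at -x to 25 mm above this point, its top flared outwards, short tine at +x; side play 0.8 mm.
- seat_slim (a point): On the axis of the slim brush's handle when home, midway between the two narrow forks, 60 mm above the bench; axes as the rack's. Forks, tines and free space as at the wide place. At the top the mouth of either place leaves a handle held centred over the seat 3 mm free on the jaw's side and 7 mm on the flared tine's side.
- jaw_broad (a joint): Angle, rad, of the sprung jaw hinged low on the +x side of the wide place; one jaw serves both forks. 0 shut, some 0.1 as a handle passes, springs back. Its black nose overhangs the seated handle; above it a ramp leaning 25 degrees outwards ends 32 mm above the seat point.  Pressing a handle straight down past it takes about 8 to 16 N.
- jaw_slim (a joint): The same for the sprung jaw of the narrow place: 0 shut, some 0.09 as a handle passes; the ramp ends 30 mm above the seat point.
- brush_broad_root (a point): On the axis of the broad brush where its head begins (x = 65 mm).
- brush_broad_tip (a point): The tip of the broad brush's head (x = 115 mm).
- brush_slim_root (a point): On the axis of the slim brush where its head begins (x = 65 mm).
- brush_slim_tip (a point): The tip of the slim brush's head (x = 105 mm).
- cup: Round white cup, 72 mm high, 76 mm across the rim, standing beside the broad brush. Origin under its middle.
- tumbler: Straight white tumbler, 84 mm high, 68 mm across, standing beside the slim brush. Origin under its middle.
- vase: Tall white vase, 180 mm high, 100 mm at its widest (60 mm up), standing close behind the tail end of the rack (about x = -55, y = -165 mm in its frame). Origin under its middle.
- saucer: White saucer, 148 mm across, 20 mm high, at the right. Origin under its middle.
- bowl: White bowl with a blue rim, 124 mm across, 68 mm high, standing in the saucer. Origin under its middle.
- pigment_jar: Lidded glass jar, 58 mm across, 62 mm high, just beyond the slim side of the rack. Origin under its middle.

How it is judged:
By the outcome, as a careful person would: the job done as asked, in the order asked, and still so for the second after the job is handed in, with the robot touching nothing.
It also fails if it takes over 67 s, if anything falls off the work surface, if the arm or the gripper's body presses on something with over 40 N, if the wrist force passes 120 N, or if a joint passes its speed limit or range.

## Working session

There is one attempt and no reset: what is moved stays moved. The work goes in short steps, Python scripts to look and compute and a shell command to move; the robot and the scene stay as the last step left them, time stands still between calls to the robot, and variables do not carry over. Pictures are saved under pics/ and viewed, at most 10 in all, crops included, and the job is handed in when it is done.

```bash
mkdir -p pics; ls; cat > h.py <<'E'
import numpy as np,cv2,pickle
from station import env
def cap(n,f):
    c=env.capture(n); pickle.dump(c,open(f'pics/{f}.pkl','wb')); cv2.imwrite(f'pics/{f}.png',c['img'][:,:,::-1]); return c
def load(f): return pickle.load(open(f'pics/{f}.pkl','rb'))
def ray(c,u,v):
    K=np.array([[c['fx'],0,c['cx']],[0,c['fy'],c['cy']],[0,0,1.]])
    p=cv2.undistortPoints(np.array([[[u,v]]],float),K,np.array([c['k1'],0,0,0,0.]))[0,0]
    return np.array([p[0],p[1],1.])
def pz(c,u,v,z):  # intersect plane z
    d=np.array(c['attitude'])@ray(c,u,v); o=np.array(c['origin']); return o+d*(z-o[2])/d[2]
def pd(c,u,v):
    d=c['depth'][int(round(v)),int(round(u))]; return np.array(c['origin'])+np.array(c['attitude'])@(ray(c,u,v)*d)
E
python3 - <<'E'
from h import *
import numpy as np
a=cap('scene','s0');b=cap('side','d0')
cv2.imwrite('pics/s0b.png',cv2.resize(a['img'][:,:,::-1],(800,600)))
cv2.imwrite('pics/d0b.png',cv2.resize(b['img'][:,:,::-1],(800,600)))
for c in(a,b):print(c['origin'],c['attitude'],c['fx'],c['k1'])
print(env.read_state())
E
```

```text
pics
[ 1.13248237 -0.65250648  0.7472397 ] [[ 0.70542588  0.44754193 -0.54961855]
 [ 0.70864079 -0.46090275  0.53422551]
 [-0.01423238 -0.76633862 -0.64227919]] 437.9210216226198 0.02532060041870594
[ 0.48658096 -0.73892061  0.80979309] [[ 0.9984217  -0.04654183  0.0314318 ]
 [-0.05546969 -0.72965064  0.68156662]
 [-0.00878712 -0.68223442 -0.7310807 ]] 423.86207962689156 -0.09167102973542349
{'clock': 0.1, 'joints': array([-8.29468963e+01,  5.99448143e+00,  5.53242615e+00,  8.96041647e+01,
        1.42568592e-03,  7.75253503e+01]), 'joint_velocities': array([-0.08530263, -0.04144074,  0.11107155, -0.07803997,  0.0193161 ,
        0.02276966]), 'effort': array([ 7.65017088e-03, -5.58204818e+01,  5.04721463e+01,  1.31417869e-02,
       -1.40990091e-04,  2.73953515e-05]), 'ee_pos': array([ 0.20052499, -0.56519641,  0.23061615]), 'eef_rot': array([[ 9.42479709e-01,  3.34263345e-01, -1.17219890e-04],
       [ 3.34263253e-01, -9.42479047e-01,  1.15006657e-03],
       [ 2.73947808e-04, -1.12309671e-03, -9.99999332e-01]]), 'force': array([0.61017801, 0.01959914, 0.08514394]), 'torque': array([-0.00936997,  0.01209274,  0.02428911]), 'finger_force': 0.0, 'width': 0.9992315854490864}
```

View pics/s0b.png

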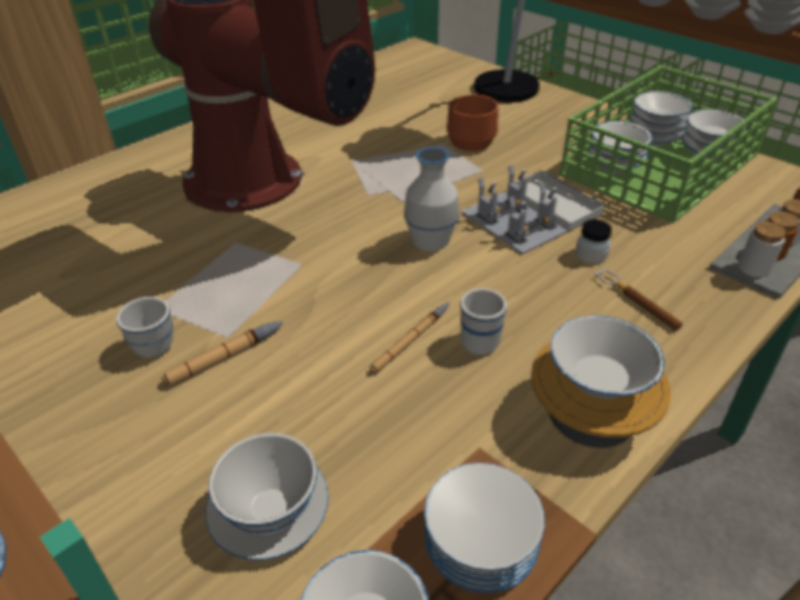

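View pics/d0b.png

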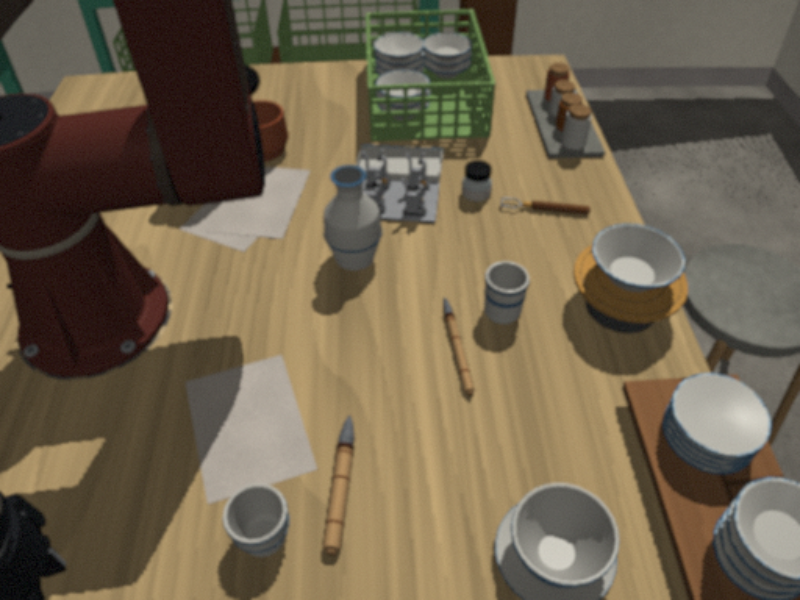

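The scene view shows the broad brush from tail (168,378) to tip (281,324) and the slim one from tail (375,368) to tip (447,308), with the rack at about (535,210). The side view shows the broad brush from (331,548) to (349,418), the slim one from (469,390) to (447,300), and the rack plate at about (400,185) behind the vase.

```bash
python3 - <<'E'
from h import *
a=load('s0');b=load('d0');s=.64
np.set_printoptions(precision=4,suppress=True)
for n,c,u,v,z in [('btail',a,168,378,.012),('btip',a,281,325,.012),('btail',b,331,546,.012),('btip',b,349,419,.012),
 ('stail',a,375,368,.008),('stip',a,447,308,.008),('stail',b,469,390,.008),('stip',b,447,301,.008)]:
    print(n,pz(c,u*s,v*s,z))
for n,c,u,v in [('bmid',b,340,490),('smid',b,458,345),('cup',b,257,490),('tumbler',b,507,272),('vase',b,348,175),('jar',b,478,170)]:
    print(n,pd(c,u*s,v*s))
for n in('s0','d0'):
    c=load(n); im=c['img']
    r=(slice(90,165),slice(285,400)) if n=='s0' else (slice(85,150),slice(215,295))
    cv2.imwrite(f'pics/{n}r.png',cv2.resize(im[r][:,:,::-1],None,fx=6.5,fy=6.5,interpolation=cv2.INTER_CUBIC))
x=cv2.imread('pics/s0r.png');y=cv2.imread('pics/d0r.png');print(x.shape,y.shape)
E
```

```text
btail [ 0.4078 -0.4148  0.012 ]
btip [ 0.4353 -0.2309  0.012 ]
btail [ 0.4071 -0.4123  0.012 ]
btip [ 0.4296 -0.2295  0.012 ]
stail [ 0.6061 -0.1885  0.008 ]
stip [ 0.593  -0.0149  0.008 ]
stail [ 0.6045 -0.1881  0.008 ]
stip [ 0.5898 -0.0105  0.008 ]
bmid [ 0.4184 -0.3415  0.0199]
smid [ 0.5965 -0.1098  0.0162]
cup [ 0.3197 -0.3566  0.0601]
tumbler [ 0.6849 -0.0023  0.0611]
vase [0.4391 0.1124 0.1787]
jar [0.6749 0.2716 0.0601]
(488, 748, 3) (422, 520, 3)
```

View pics/s0r.png

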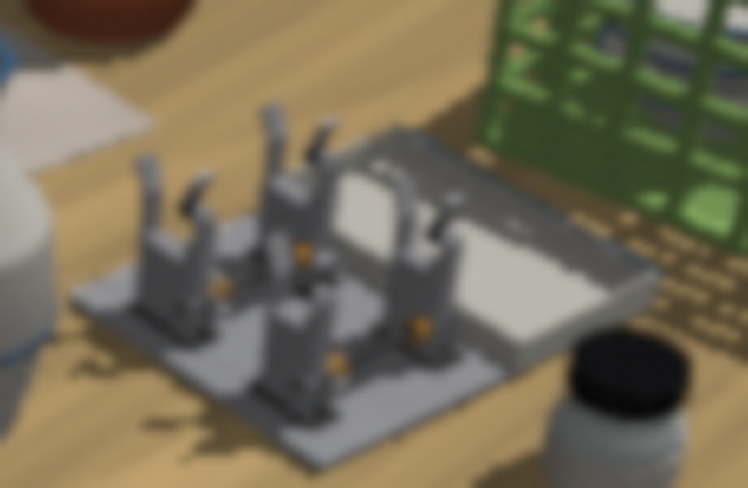

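The crop shows the forks, the jaws to their right and the tray beyond: rack +y is about world +y, and the slim side faces the jar. I'll go above the broad brush with the hand part-closed, because the cup is close, and take one wrist picture.

```bash
python3 -m crank '[[[1.5,-0.7,0.3,-1.3,-0.1],[3,-1.4,0.6,-2.6,-0.1],[4.4,-2.1,0.75,-3.9,-0.1],[5.8,-2.75,0.75,-5.2,-0.1],[6.86,-3.24,0.75,-6.5,-0.1],[6.86,-3.24,0.75,-7.86,-0.1],[6.86,-3.24,0.75,-7.86,-0.1],[6.86,-3.24,0.75,-7.86,-0.1],[6.86,-3.24,0.75,-7.86,-0.1]]]' 80
python3 - <<'E'
from h import *
np.set_printoptions(precision=4,suppress=True)
c=cap('wrist','w1');cv2.imwrite('pics/w1b.png',cv2.resize(c['img'][:,:,::-1],(800,600)));print(c['origin'],c['attitude'])
a=load('s0');b=load('d0')
# cup rim centroid via depth at heights
for c in (a,b):
  v,u=np.mgrid[0:384,0:512]
  K=np.array([[c['fx'],0,c['cx']],[0,c['fy'],c['cy']],[0,0,1.]])
  p=cv2.undistortPoints(np.stack([u,v],-1).reshape(-1,1,2).astype(float),K,np.array([c['k1'],0,0,0,0.]))[:,0]
  d=c['depth'].reshape(-1,1);P=np.hstack([p,np.ones_like(d)])*d@np.array(c['attitude']).T+c['origin']
  m=(d[:,0]>0)
  for n,x,y,z0,z1,r in [('cup',.31,-.345,.062,.08,.06),('tumbler',.685,.0,.075,.092,.055),('vase',.44,.11,.17,.188,.05),('jar',.675,.28,.055,.07,.045)]:
    q=P[m&(np.hypot(P[:,0]-x,P[:,1]-y)<r)&(P[:,2]>z0)&(P[:,2]<z1)]
    print(n,len(q),q.min(0),q.max(0))
E
```

```text
clock: 1.23
ee_pos: [0.4153, -0.3522, 0.2012]
eef_rot: [[0.136, 0.991, -0.0], [0.991, -0.136, 0.0], [0.0, -0.0, -1.0]]
force: [0.5, 0.3, 0.3]
width: 0.553
finger_force: 0.0
[ 0.4264 -0.2758  0.3443] [[ 0.9908 -0.1292 -0.041 ]
 [-0.1356 -0.9448 -0.2981]
 [-0.0002  0.3009 -0.9536]]
cup 138 [ 0.2804 -0.4009  0.0621] [ 0.3565 -0.3535  0.0718]
tumbler 143 [ 0.6419 -0.054   0.0753] [0.7099 0.0016 0.0847]
vase 206 [0.4075 0.0847 0.1703] [0.4633 0.1437 0.1811]
jar 188 [0.648  0.2559 0.0551] [0.7    0.3066 0.0636]
cup 223 [ 0.2818 -0.4003  0.0623] [ 0.3565 -0.3522  0.0751]
tumbler 123 [ 0.6429 -0.0503  0.0754] [0.7108 0.003  0.0853]
vase 272 [0.4123 0.083  0.1701] [0.4644 0.1442 0.1813]
jar 166 [0.6494 0.2558 0.0551] [0.7004 0.3083 0.0641]
```

View pics/w1b.png

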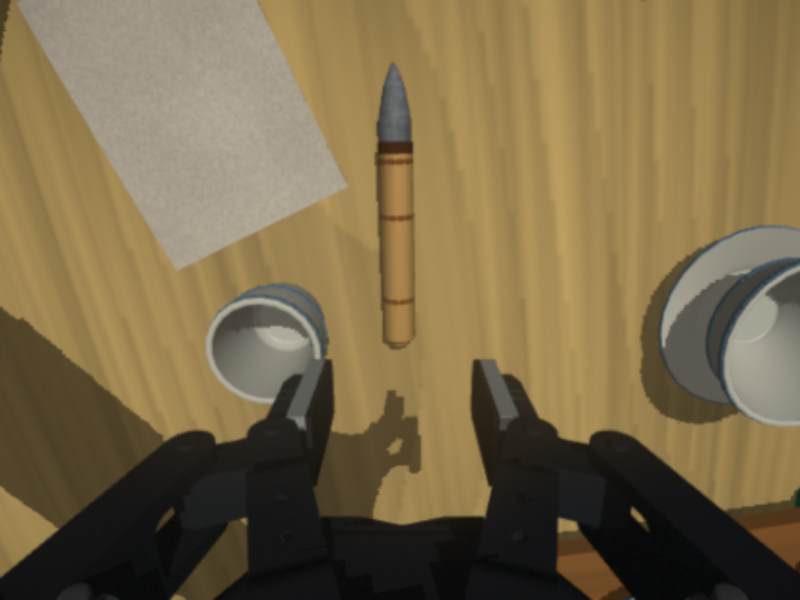

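The wrist view shows the broad brush nearly parallel to the fingers: tip (393,63), head root (396,142) and tail (398,347). The cup's rim is on the left, at about (265,350).

```bash
python3 - <<'E'
from h import *
np.set_printoptions(precision=4,suppress=True)
c=load('w1');s=.64
t=pz(c,398*s,347*s,.012)[:2];h=pz(c,393*s,63*s,.012)[:2];r=pz(c,396*s,141*s,.012)[:2];k=pz(c,398*s,300*s,.012)[:2]
print(t,k,r,h,np.linalg.norm(h-t),np.linalg.norm(r-t))
d=(h-t)/np.linalg.norm(h-t);print('ang',np.degrees(np.arctan2(d[1],d[0])))
g=r-d*(.065+.012);print('grasp',g)
st=env.read_state();R=st['eef_rot'];e=np.r_[g,.003]-st['ee_pos']
print('units',R.T@e/.04,'tool x ang',np.degrees(np.arctan2(R[1,0],R[0,0])))
E
```

```text
[ 0.403  -0.4249] [ 0.4084 -0.3863] [ 0.4229 -0.2718] [ 0.4279 -0.2224] 0.2040371996380781 0.1544128088393359
ang 83.00410953004544
grasp [ 0.4136 -0.3482]
units [ 0.0911 -0.059   4.9566] tool x ang 82.23295143933615
```

```bash
python3 -m crank '[[[0.09,-0.06,1.5,-0.1,-0.1],[0.09,-0.06,3,-0.1,-0.1],[0.09,-0.06,4.2,-0.1,-0.1],[0.09,-0.06,4.95,-0.1,-0.1],[0.09,-0.06,4.95,-0.1,-0.1],[0.09,-0.06,4.95,-0.1,0.8],[0.09,-0.06,4.95,-0.1,1],[0.09,-0.06,4.95,-0.1,1],[0.09,-0.06,4.95,-0.1,1],[0.09,-0.06,4.95,-0.1,1],[0.09,-0.06,4.95,-0.1,1]]]' 80
python3 -m crank '[[[0,0,-1,0,1],[0,0,-2.5,0,1],[0,0,-4,0,1],[0,0,-4.9,0,1],[0,0,-4.9,0,1],[0,0,-4.9,0,1]]]' 80
```

```text
clock: 2.65
ee_pos: [0.4147, -0.3489, 0.0053]
eef_rot: [[0.119, 0.993, 0.001], [0.993, -0.119, -0.002], [-0.002, 0.002, -1.0]]
force: [-2.6, 0.9, 8.0]
width: 0.248
finger_force: 78.6
clock: 3.4
ee_pos: [0.4139, -0.3476, 0.1989]
eef_rot: [[0.118, 0.993, -0.0], [0.993, -0.118, 0.0], [0.0, -0.0, -1.0]]
force: [-0.3, 0.8, -2.1]
width: 0.247
finger_force: 78.6
```

```bash
python3 -m crank '[[[1.2,0,-1.0,0,1],[2.6,0,-1.6,-0.4,1],[4.1,0,-1.6,-0.85,1],[5.6,0.1,-1.6,-0.85,1],[7.1,0.1,-1.6,-0.85,1],[8.6,0.1,-1.6,-0.85,1],[10.1,0.19,-1.6,-0.85,1],[11.6,0.19,-1.6,-0.85,1],[13,0.19,-1.6,-0.85,1],[14.2,0.19,-1.6,-0.85,1],[14.95,0.19,-1.6,-0.85,1],[14.95,0.19,-1.6,-0.85,1]]]' 80
python3 -m crank '[[[0,0,0,0,1],[0,0,0,0,1],[0,0,0,0,1]]]' 80
python3 - <<'E'
from h import *
c=cap('wrist','w2');cv2.imwrite('pics/w2b.png',cv2.resize(c['img'][:,:,::-1],(800,600)))
E
```

```text
clock: 4.9
ee_pos: [0.4913, 0.2467, 0.2612]
eef_rot: [[-0.003, 1.0, -0.003], [1.0, 0.003, -0.001], [-0.001, -0.003, -1.0]]
force: [-0.7, 0.1, -0.3]
width: 0.246
finger_force: 78.7
clock: 5.28
ee_pos: [0.4924, 0.2444, 0.2633]
eef_rot: [[0.001, 1.0, 0.0], [1.0, -0.001, -0.0], [-0.0, 0.0, -1.0]]
force: [0.7, -0.2, -1.0]
width: 0.248
finger_force: 78.7
```

View pics/w2b.png

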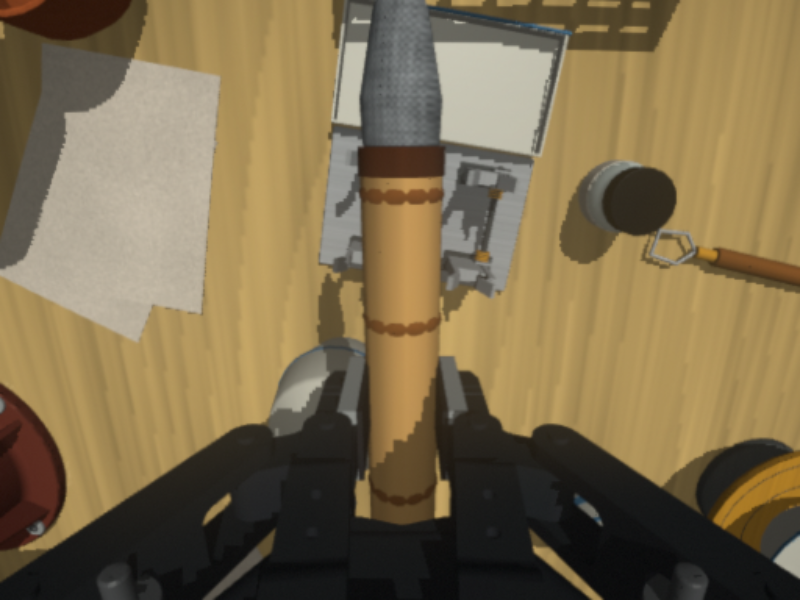

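The rack is visible behind the held brush: plate corners at about (318,265) and (498,298), tray corners at (333,122), (542,156) and (569,36), and the slim forks at about (487,175) and (470,270). The rack is turned about -10°.

```bash
python3 - <<'E'
from h import *
np.set_printoptions(precision=4,suppress=True)
c=load('w2');s=.64
for n,u,v,z in [('plateFL',318,265,.008),('plateFR',500,298,.008),('plateR2',533,160,.008),('plateL2',330,135,.008),('trayFL',332,122,.022),('trayFR',541,157,.022),('trayBR',569,34,.022)]:
    print(n,pz(c,u*s,v*s,z),pd(c,u*s,v*s))
# rack points cloud for model fit
a=load('s0')
for n,u,v in [('L',75,300),('N',318,468),('R',505,372),('trayR',660,268)]:
    print(n,pz(a,285+u/6.5,90+v/6.5,.022 if n=='trayR' else .008))
E
```

```text
plateFL [0.4183 0.2202 0.008 ] [0.417  0.2183 0.0008]
plateFR [0.5825 0.189  0.008 ] [0.5841 0.1868 0.0012]
plateR2 [0.6029 0.3107 0.008 ] [0.6027 0.3107 0.0089]
plateL2 [0.434  0.3305 0.008 ] [0.4329 0.3307 0.0003]
trayFL [0.4381 0.34   0.022 ] [ 0.4349  0.3411 -0.0002]
trayFR [0.6054 0.3135 0.022 ] [0.6051 0.3135 0.0231]
trayBR [0.6198 0.4042 0.022 ] [0.6198 0.4042 0.0221]
L [0.4301 0.2137 0.008 ]
N [0.5898 0.1878 0.008 ]
R [0.6062 0.3026 0.008 ]
trayR [0.6195 0.4027 0.022 ]
```

```bash
python3 -m crank '[[[-0.2,0.5,0.5,0.6,1],[-0.41,1.07,1,1.19,1],[-0.41,1.07,1.58,1.19,1],[-0.41,1.07,1.58,1.19,1],[-0.41,1.07,1.58,1.19,1],[-0.41,1.07,1.58,1.19,1]]]' 80
python3 - <<'E'
from h import *
c=cap('wrist','w3');cv2.imwrite('pics/w3b.png',cv2.resize(c['img'][20:308,90:474][:,:,::-1],(800,600),interpolation=cv2.INTER_CUBIC))
E
```

```text
clock: 6.08
ee_pos: [0.5355, 0.2289, 0.2015]
eef_rot: [[0.165, 0.986, 0.002], [0.986, -0.165, 0.0], [0.001, 0.002, -1.0]]
force: [1.3, 0.1, -1.1]
width: 0.249
finger_force: 78.8
```

View pics/w3b.png

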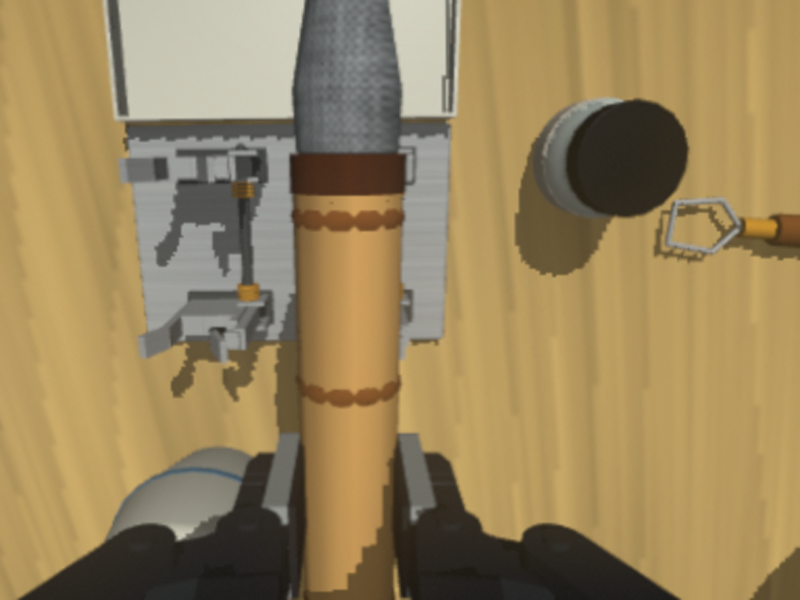

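The rack is square to the camera here. Plate front corners are at crop (146,340) and (443,340), the tray front edge at y≈120, and the wide forks at about (200,165) and (205,320). I'll turn this depth into rack-frame points.

```bash
cat >> h.py <<'E'
def cloud(c):
    v,u=np.mgrid[0:384,0:512]
    K=np.array([[c['fx'],0,c['cx']],[0,c['fy'],c['cy']],[0,0,1.]])
    p=cv2.undistortPoints(np.stack([u,v],-1).reshape(-1,1,2).astype(float),K,np.array([c['k1'],0,0,0,0.]))[:,0]
    d=c['depth'].reshape(-1,1);P=np.hstack([p,np.ones_like(d)])*d@np.array(c['attitude']).T+c['origin']
    return P[d[:,0]>0]
def local(P,o,yaw):
    a=np.radians(yaw);R=np.array([[np.cos(a),-np.sin(a)],[np.sin(a),np.cos(a)]])
    Q=P.copy();Q[:,:2]=(P[:,:2]-o)@R;return Q
E
python3 - <<'E'
from h import *
np.set_printoptions(precision=4,suppress=True)
c=load('w3')
f=lambda x,y,z:pz(c,90+x*.48,20+y*.48,z)
pts={k:f(*v) for k,v in dict(FL=(146,340,.008),FR=(443,340,.008),BL=(127,124,.008),BR=(450,122,.008),TL=(116,120,.022),TR=(457,117,.022)).items()}
for k,v in pts.items():print(k,v)
for a,b in('FL','FR'),('TL','TR'):
    d=pts[b]-pts[a];print(np.degrees(np.arctan2(d[1],d[0])),np.linalg.norm(d))
o=np.array([.510,.263]);yaw=-9.5
Q=local(cloud(c),o,yaw)*1000
for n,y0,y1 in('rear',-47,-29),('front',28,48):
  m=(Q[:,1]>y0)&(Q[:,1]<y1)&(Q[:,0]>-75)&(Q[:,0]<-10)&(Q[:,2]>40)&(Q[:,2]<110)
  q=Q[m];q=q[np.argsort(q[:,0])]
  print(n,len(q))
  for z0,z1 in(44,52),(52,58),(58,64),(64,70),(70,78),(78,90):
    r=q[(q[:,2]>=z0)&(q[:,2]<z1)]
    for xa,xb in (-75,-42),(-42,-10):
      t=r[(r[:,0]>=xa)&(r[:,0]<xb)]
      if len(t)>2: print(z0,len(t),'x',t[:,0].min().round(1),np.median(t[:,0]).round(1),t[:,0].max().round(1),'y',t[:,1].min().round(1),t[:,1].max().round(1))
E
```

```text
FL [0.4177 0.2233 0.008 ]
FR [0.5859 0.1951 0.008 ]
BL [0.4381 0.3391 0.008 ]
BR [0.6039 0.3119 0.008 ]
TL [0.4377 0.3405 0.022 ]
TR [0.6053 0.3134 0.022 ]
-9.524892897739354 0.1705049587729426
-9.205432388636028 0.16976956037009575
rear 754
44 108 x -56.2 -47.8 -42.3 y -39.0 -29.1
44 111 x -42.0 -34.4 -15.9 y -38.6 -29.0
52 20 x -55.9 -52.2 -51.7 y -39.3 -29.0
52 16 x -26.4 -17.7 -15.9 y -38.5 -29.1
58 23 x -55.9 -52.2 -51.7 y -39.2 -29.1
58 27 x -25.9 -18.9 -15.8 y -38.4 -29.0
64 24 x -55.8 -52.2 -51.7 y -39.1 -29.1
64 12 x -20.2 -16.1 -16.0 y -38.6 -29.1
70 69 x -59.4 -53.9 -51.7 y -39.4 -29.1
70 127 x -32.2 -21.1 -15.8 y -39.2 -29.0
78 105 x -62.8 -58.3 -54.8 y -39.3 -29.0
78 39 x -30.7 -27.7 -25.0 y -39.2 -29.0
front 677
44 120 x -53.5 -48.0 -42.0 y 37.5 46.0
44 39 x -41.9 -40.0 -16.6 y 37.4 46.7
52 20 x -53.3 -53.1 -52.6 y 37.7 46.0
52 13 x -27.0 -16.9 -16.6 y 37.6 46.8
58 21 x -53.7 -53.0 -52.7 y 37.1 46.1
58 14 x -26.2 -16.9 -16.7 y 37.7 46.8
64 21 x -53.8 -53.0 -52.7 y 37.3 46.1
64 16 x -17.3 -16.9 -16.6 y 38.0 46.8
70 67 x -56.5 -54.1 -52.2 y 36.6 46.2
70 117 x -33.1 -20.6 -16.7 y 37.5 46.8
78 129 x -63.3 -58.4 -54.9 y 37.0 46.4
78 39 x -31.5 -28.6 -25.9 y 37.7 46.1
```

```bash
cat >> h.py <<'E'
def held(f,zlo=-40,zhi=0):
    # brush surface slices in the tool frame (mm): x along, y across, z down
    c=load(f);st=env.read_state();T=(cloud(c)-st['ee_pos'])@st['eef_rot']*1000
    for x in range(15,110,10):
        q=T[(abs(T[:,0]-x)<3)&(abs(T[:,1])<20)&(T[:,2]>zlo)&(T[:,2]<zhi)]
        if len(q)>5: print(x,'y %.1f..%.1f mid %.2f top z %.1f'%(*np.percentile(q[:,1],[1,99]),np.percentile(q[:,1],[1,99]).mean(),np.percentile(q[:,2],3)),len(q))
E
python3 - <<'E'
from h import *
np.set_printoptions(precision=4,suppress=True)
held('w3',-45,5)
st=env.read_state();print(st['ee_pos'])
R=st['eef_rot'];a=np.radians(-9.0);Rr=np.array([[np.cos(a),-np.sin(a)],[np.sin(a),np.cos(a)]])
o=np.array([.5107,.2668])
for n,l in('broad',[-.04,0]),('slim',[.04,0]):
    s=o+Rr@l;print(n,s,'units',R.T@(np.r_[s,st['ee_pos'][2]]-st['ee_pos'])/.04)
print('yaw now',np.degrees(np.arctan2(R[1,0],R[0,0]))-90)
E
```

```text
15 y -19.1..19.5 mid 0.20 top z -44.6 671
25 y -11.1..12.5 mid 0.68 top z -19.9 588
35 y -10.8..11.9 mid 0.56 top z -19.8 608
45 y -11.1..12.4 mid 0.65 top z -19.7 673
55 y -10.9..11.9 mid 0.52 top z -19.7 699
65 y -11.0..12.2 mid 0.61 top z -20.1 775
75 y -11.6..12.2 mid 0.32 top z -20.3 815
85 y -10.5..10.8 mid 0.12 top z -19.2 807
95 y -9.9..10.1 mid 0.09 top z -18.6 761
105 y -8.1..8.4 mid 0.14 top z -16.8 635
[0.5354 0.2289 0.2013]
broad [0.4712 0.2731] units [ 0.8231 -1.7659 -0.0026]
slim [0.5502 0.2605] units [0.8406 0.234  0.0008]
yaw now -9.500866263634606
```

```bash
python3 -m crank '[[[0.8,-0.9,0,-0.06,1],[0.82,-1.78,0,-0.06,1],[0.82,-1.78,0,-0.06,1],[0.82,-1.78,1,-0.06,1],[0.82,-1.78,2,-0.06,1],[0.82,-1.78,2.4,-0.06,1],[0.82,-1.78,2.4,-0.06,1],[0.82,-1.78,2.4,-0.06,1]]]' 100
python3 - <<'E'
from h import *
np.set_printoptions(precision=4,suppress=True)
cap('wrist','w4');held('w4',-45,5)
c=load('w4');o=np.array([.5107,.2668])
Q=local(cloud(c),o,-9.0)*1000
for n,y0,y1 in('rear',-46,-30),('front',30,46):
  for x0,x1 in(-75,-45),(-35,-10),(10,38),(42,75):
   for z0,z1 in (55,70),(70,78),(78,90):
    t=Q[(Q[:,1]>y0)&(Q[:,1]<y1)&(Q[:,0]>x0)&(Q[:,0]<x1)&(Q[:,2]>z0)&(Q[:,2]<z1)]
    if len(t)>3:print(n,z0,len(t),np.percentile(t[:,0],[0,50,100]),np.percentile(t[:,1],[0,100]))
st=env.read_state();print(local(st['ee_pos'][None],o,-9.) if 0 else (st['ee_pos'],local(np.array([st['ee_pos']]),o,-9.0)))
E
```

```text
clock: 7.12
ee_pos: [0.4714, 0.2731, 0.1059]
eef_rot: [[0.157, 0.988, 0.002], [0.988, -0.157, 0.001], [0.001, 0.002, -1.0]]
force: [0.3, -0.1, -0.1]
width: 0.235
finger_force: 100.9
15 y -18.9..19.2 mid 0.16 top z -44.7 682
25 y -11.2..12.4 mid 0.60 top z -19.6 583
35 y -10.9..11.8 mid 0.43 top z -19.4 603
45 y -11.2..12.3 mid 0.55 top z -19.6 666
55 y -10.9..11.8 mid 0.44 top z -19.4 707
65 y -11.1..12.0 mid 0.48 top z -19.6 771
75 y -11.7..11.8 mid 0.05 top z -19.9 816
85 y -10.7..10.7 mid 0.03 top z -18.9 801
95 y -10.0..10.1 mid 0.03 top z -18.2 753
105 y -8.2..8.2 mid -0.01 top z -16.3 640
rear 55 140 [27.1687 27.8046 37.1957] [-42.446 -31.635]
rear 70 46 [24.6561 28.4968 31.9195] [-39.2206 -31.6441]
rear 78 38 [21.3347 25.065  27.5894] [-34.3875 -31.8176]
rear 55 233 [44.148 53.949 59.545] [-42.7019 -31.617 ]
rear 70 233 [43.4429 46.9318 59.3473] [-42.6915 -31.9295]
rear 78 307 [46.4013 50.991  56.0649] [-42.6649 -31.8596]
front 55 4 [-56.0392 -55.8117 -55.3926] [43.3439 43.4553]
front 70 48 [-58.7857 -55.168  -54.5385] [33.6587 43.6228]
front 78 242 [-62.6746 -58.7023 -55.0883] [33.2774 43.7124]
front 55 47 [-21.4467 -19.4995 -16.2194] [40.3915 43.6192]
front 70 122 [-23.689  -18.4533 -16.3197] [33.3103 43.7139]
front 78 9 [-25.2218 -24.696  -22.6742] [33.2745 43.6465]
front 55 122 [26.9173 27.6832 31.338 ] [33.5595 43.683 ]
front 70 32 [24.3172 28.8111 31.4153] [34.2106 43.7523]
front 78 158 [21.0299 23.5399 27.9363] [33.2097 43.7148]
front 55 140 [44.274  50.576  59.0325] [33.2952 43.9599]
front 70 230 [43.6974 46.273  58.6181] [33.071  43.9391]
front 78 404 [47.1973 50.9777 56.1384] [33.3208 43.784 ]
(array([0.4715, 0.2731, 0.106 ]), array([[-0.0397,  0.0001,  0.106 ]]))
```

```bash
python3 -m crank '[[[0,-0.01,0.3,0,1],[0,-0.01,0.6,0,1],[0,-0.01,0.8,0,1],[0,-0.01,0.95,0,1],[0,-0.01,1.1,0,1],[0,-0.01,1.1,0,1]]]' 100
python3 -m crank '[[[0,0,0.1,0,1],[0,0,0.2,0,1],[0,0,0.26,0,1],[0,0,0.28,0,1],[0,0,0.28,0,1],[0,0,0.28,0,1]]]' 100
python3 - <<'E'
from h import *
cap('wrist','w5');held('w5',-45,5)
E
```

```text
clock: 7.92
ee_pos: [0.4701, 0.2732, 0.0596]
eef_rot: [[0.157, 0.988, 0.0], [0.988, -0.157, 0.001], [0.001, 0.0, -1.0]]
force: [2.4, 2.6, -2.7]
width: 0.238
finger_force: 100.9
clock: 8.68
ee_pos: [0.4704, 0.273, 0.053]
eef_rot: [[0.157, 0.988, 0.002], [0.988, -0.157, -0.0], [0.0, 0.002, -1.0]]
force: [-14.7, -4.3, 40.2]
width: 0.235
finger_force: 106.0
15 y -19.1..19.4 mid 0.16 top z -44.6 677
25 y -11.2..12.0 mid 0.43 top z -19.8 568
35 y -19.5..19.1 mid -0.23 top z -39.6 1135
45 y -19.2..19.7 mid 0.23 top z -38.4 1403
55 y -11.4..11.8 mid 0.22 top z -19.7 710
65 y -11.0..12.2 mid 0.56 top z -19.8 783
75 y -11.6..11.8 mid 0.10 top z -20.2 815
85 y -10.6..10.8 mid 0.06 top z -19.1 805
95 y -10.0..10.0 mid 0.04 top z -18.3 750
105 y -8.2..8.3 mid 0.05 top z -16.6 642
```

```bash
python3 -m crank '[[[0,0,-0.03,0,0.2],[0,0,-0.03,0,-0.1],[0,0,-0.03,0,-0.1],[0,0,-0.03,0,-0.1],[0,0,-1,0,-0.1],[0,0,-2.2,0,-0.1],[0,0,-3.6,0,-0.1],[0,0,-3.6,0,-0.1],[0,0,-3.6,0,-0.1]]]' 80
python3 - <<'E'
from h import *
np.set_printoptions(precision=4,suppress=True)
c=cap('wrist','w6');cv2.imwrite('pics/w6b.png',cv2.resize(c['img'][20:308,60:444][:,:,::-1],(800,600),interpolation=cv2.INTER_CUBIC))
Q=local(cloud(c),np.array([.5107,.2668]),-9.0)*1000
for y in range(-25,140,12):
    q=Q[(abs(Q[:,1]-y)<3)&(abs(Q[:,0]+40)<13)&(Q[:,2]>35)&(Q[:,2]<110)]
    if len(q)>5: print(y,'x',np.percentile(q[:,0],[1,99]),'top',np.percentile(q[:,2],97))
E
```

```text
clock: 9.85
ee_pos: [0.4698, 0.2728, 0.1922]
eef_rot: [[0.157, 0.988, -0.0], [0.988, -0.157, -0.0], [-0.0, -0.0, -1.0]]
force: [0.1, 0.1, -0.9]
width: 0.548
finger_force: 0.0
-25 x [-50.8195 -28.2711] top 72.97787139264875
-13 x [-50.6376 -28.4103] top 72.91159527423714
-1 x [-50.5304 -28.5483] top 73.25600734963565
11 x [-50.3725 -27.5161] top 72.74276311211156
23 x [-51.2564 -27.7167] top 73.4977950359976
35 x [-52.5369 -27.3291] top 84.53173647822769
47 x [-50.9527 -28.1267] top 72.9072820017064
59 x [-50.7975 -28.3211] top 72.96509865202994
71 x [-51.5036 -27.5782] top 73.49250422988659
83 x [-50.5854 -28.5496] top 72.21541628947207
95 x [-49.8163 -29.5975] top 71.54893913132071
107 x [-47.7534 -31.3957] top 69.57903361976868
119 x [-45.1414 -34.9574] top 66.37599763739222
```

View pics/w6b.png

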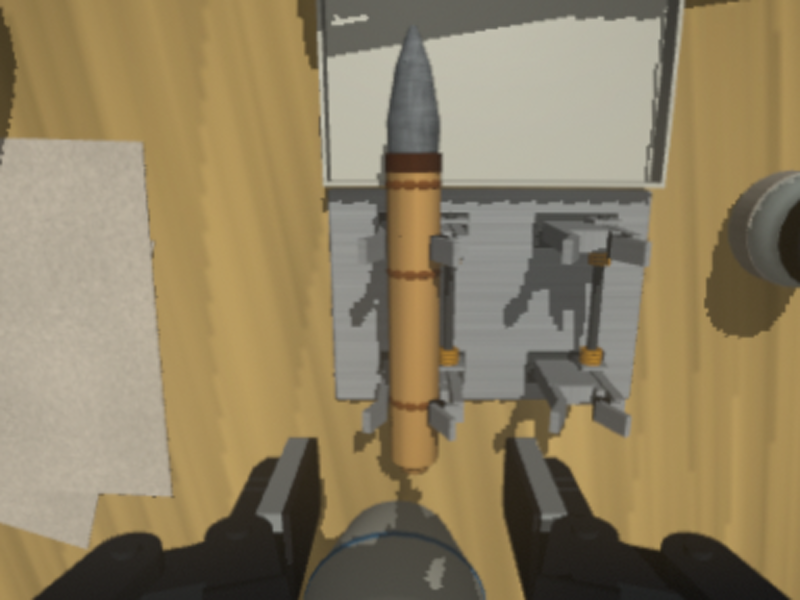

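The broad brush lies level in the wide forks, with its head fully over the tray and the jaw noses over the handle at (443,250) and (442,415). Now the slim brush.

```bash
python3 -m crank '[[[0,0,-1.2,0,-0.1],[-0.5,0.4,-1.9,0,-0.1],[-1.8,1,-1.9,-0.8,-0.1],[-3.2,1.7,-1.9,-1.69,-0.1],[-4.5,2.4,-1.9,-1.69,-0.1],[-5.8,3.1,-1.9,-1.69,-0.1],[-7.1,3.7,-1.5,-1.69,-0.1],[-8.3,4.3,-0.8,-1.69,-0.1],[-9.42,4.8,-0.2,-1.69,-0.1],[-9.42,4.8,-0.2,-1.69,-0.1],[-9.42,4.8,-0.2,-1.69,-0.1],[-9.42,4.8,-0.2,-1.69,-0.1]]]' 80
python3 - <<'E'
from h import *
np.set_printoptions(precision=4,suppress=True)
for f in('w3','w6'):
  Q=local(cloud(load(f)),np.array([.5107,.2668]),-9.0)*1000
  for n,y0,y1 in('rear',-44,-32),('front',32,44):
    t=Q[(Q[:,1]>y0)&(Q[:,1]<y1)&(abs(Q[:,0]+24)<14)&(Q[:,2]>76)&(Q[:,2]<100)]
    print(f,n,len(t),np.percentile(t[:,0],[2,50,98]),'ztop',t[:,2].max())
c=cap('wrist','w7');cv2.imwrite('pics/w7b.png',cv2.resize(c['img'][:,:,::-1],(800,600)))
print(env.read_state()['ee_pos'])
E
```

```text
clock: 11.4
ee_pos: [0.6003, -0.1283, 0.2013]
eef_rot: [[-0.079, 0.997, 0.0], [0.997, 0.079, -0.0], [-0.0, 0.0, -1.0]]
force: [0.0, -0.1, 0.4]
width: 0.546
finger_force: 0.0
w3 rear 118 [-31.5751 -24.5967 -20.0574] ztop 94.57900514084133
w3 front 116 [-31.89   -24.2551 -19.2224] ztop 94.36030512177696
w6 rear 157 [-31.4402 -26.2442 -20.8885] ztop 94.1015727150189
w6 front 172 [-31.3324 -26.3934 -19.3566] ztop 93.6808521668985
[ 0.6005 -0.1283  0.2016]
```

View pics/w7b.png

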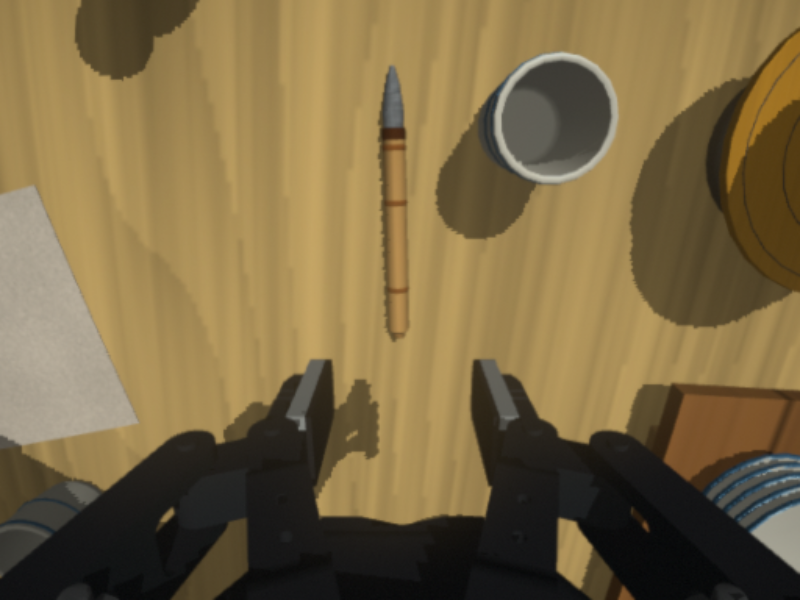

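The jaw is back where it was when shut. The wrist view shows the slim brush with tip (392,66), root (394,127) and tail (399,338), and the tumbler at about (555,118).

```bash
python3 - <<'E'
from h import *
np.set_printoptions(precision=4,suppress=True)
c=load('w7');s=.64
t=pz(c,398.5*s,338*s,.008)[:2];h=pz(c,392*s,66*s,.008)[:2];r=pz(c,394*s,127*s,.008)[:2]
print(t,r,h,np.linalg.norm(h-t),np.linalg.norm(r-t),np.linalg.norm(h-r))
d=(h-t)/np.linalg.norm(h-t);print('ang',np.degrees(np.arctan2(d[1],d[0])))
g=r-d*(.065+.012);print('grasp',g)
st=env.read_state();R=st['eef_rot'];e=np.r_[g,.001]-st['ee_pos']
print('units',R.T@e/.04,'tool x ang',np.degrees(np.arctan2(R[1,0],R[0,0])))
q=cloud(c);q=q[(np.hypot(q[:,0]-.676,q[:,1]+.031)<.06)&(q[:,2]>.07)];print(q.min(0),q.max(0))
E
```

```text
[ 0.6039 -0.1962] [ 0.5886 -0.0391] [ 0.5843 -0.0003] 0.19697022116484214 0.1578983492033515 0.03907422602286426
ang 95.72667762788916
grasp [ 0.5962 -0.1157]
units [ 0.324  -0.0841  5.0136] tool x ang 94.56977589824979
[ 0.6412 -0.0648  0.07  ] [0.7091 0.0035 0.0869]
```

```bash
python3 -m crank '[[[0.32,-0.08,1.5,-0.14,-0.1],[0.32,-0.08,3,-0.14,-0.1],[0.32,-0.08,4.2,-0.14,-0.1],[0.32,-0.08,4.98,-0.14,-0.1],[0.32,-0.08,4.98,-0.14,-0.1],[0.32,-0.08,4.98,-0.14,0.8],[0.32,-0.08,4.98,-0.14,1],[0.32,-0.08,4.98,-0.14,1],[0.32,-0.08,4.98,-0.14,1],[0.32,-0.08,4.98,-0.14,1],[0.32,-0.08,4.98,-0.14,1]]]' 80
python3 -m crank '[[[0,0,-0.5,0,1],[0,0,-2,0,1],[0,0,-3.5,0,1],[0,0,-4.9,0,1],[0,0,-4.9,0,1],[0,0,-4.9,0,1]]]' 80
python3 - <<'E'
from h import *
cap('wrist','w8');held('w8',-45,10)
E
```

```text
clock: 12.82
ee_pos: [0.5968, -0.1168, 0.0029]
eef_rot: [[-0.098, 0.995, 0.002], [0.995, 0.098, -0.0], [-0.0, 0.002, -1.0]]
force: [-0.7, 2.2, 6.3]
width: 0.151
finger_force: 78.5
clock: 13.58
ee_pos: [0.5961, -0.1169, 0.1982]
eef_rot: [[-0.098, 0.995, 0.001], [0.995, 0.098, -0.0], [-0.0, 0.001, -1.0]]
force: [0.4, 0.7, -0.9]
width: 0.15
finger_force: 78.5
15 y -16.9..18.8 mid 0.92 top z -44.7 396
25 y -6.8..9.0 mid 1.09 top z -15.4 377
35 y -6.7..8.8 mid 1.02 top z -15.1 406
45 y -6.5..8.5 mid 0.99 top z -15.3 414
55 y -6.9..9.0 mid 1.08 top z -15.2 458
65 y -7.1..8.7 mid 0.83 top z -15.4 498
75 y -6.9..8.9 mid 1.01 top z -15.8 537
85 y -6.3..7.5 mid 0.58 top z -14.7 487
95 y -5.4..7.0 mid 0.78 top z -13.8 439
105 y -4.0..5.6 mid 0.79 top z -12.6 342
```

```bash
python3 -m crank '[[[0.8,0,-0.8,0,1],[2.1,0,-1.3,0.5,1],[3.5,-0.1,-1.3,1.2,1],[4.9,-0.1,-1.3,1.83,1],[6.2,-0.2,-1.3,1.83,1],[7.4,-0.2,-1.3,1.83,1],[8.6,-0.24,-1.3,1.83,1],[9.5,-0.24,-0.6,1.83,1],[9.5,-0.24,0.3,1.83,1],[9.5,-0.24,0.3,1.83,1],[9.5,-0.24,0.3,1.83,1],[9.5,-0.24,0.3,1.83,1]]]' 100
python3 - <<'E'
from h import *
np.set_printoptions(precision=4,suppress=True)
c=cap('wrist','w9');held('w9',-45,10);o=np.array([.5107,.2668])
Q=local(cloud(c),o,-9.0)*1000
for n,y0,y1 in('rear',-46,-30),('front',30,46):
  for x0,x1 in(15,38),(42,65):
   for z0,z1 in (55,70),(70,78),(78,95):
    t=Q[(Q[:,1]>y0)&(Q[:,1]<y1)&(Q[:,0]>x0)&(Q[:,0]<x1)&(Q[:,2]>z0)&(Q[:,2]<z1)]
    if len(t)>3:print(n,z0,len(t),np.percentile(t[:,0],[0,50,100]),np.percentile(t[:,1],[0,100]))
st=env.read_state();R=st['eef_rot'];P=st['ee_pos']
print(P,local(np.array([P]),o,-9.0),np.degrees(np.arctan2(R[1,0],R[0,0]))-90)
a=np.radians(-9.);s=o+np.array([np.cos(a),np.sin(a)])*.04
print('units',R.T@(np.r_[s,.0527]-P)/.04)
E
```

```text
clock: 15.12
ee_pos: [0.5503, 0.2601, 0.1874]
eef_rot: [[0.158, 0.987, 0.002], [0.987, -0.158, 0.0], [0.001, 0.002, -1.0]]
force: [-1.1, -0.6, 0.3]
width: 0.138
finger_force: 100.1
15 y -18.3..19.5 mid 0.60 top z -44.7 533
25 y -7.0..8.5 mid 0.77 top z -14.4 372
35 y -6.8..8.3 mid 0.76 top z -14.0 399
45 y -7.0..8.6 mid 0.77 top z -14.1 420
55 y -6.9..8.5 mid 0.82 top z -14.0 454
65 y -7.2..8.7 mid 0.73 top z -14.3 490
75 y -7.4..9.0 mid 0.82 top z -14.7 554
85 y -6.4..7.6 mid 0.58 top z -13.4 485
95 y -5.9..6.6 mid 0.36 top z -13.0 440
105 y -4.5..5.2 mid 0.34 top z -11.5 347
rear 78 58 [21.54   24.3972 26.2549] [-40.6396 -32.2936]
rear 55 23 [57.1031 58.3601 59.4902] [-40.6427 -32.4095]
rear 70 20 [56.9166 58.0436 59.0968] [-42.2222 -32.6379]
rear 78 11 [55.0419 55.994  56.1058] [-37.9425 -33.0555]
front 78 89 [21.5653 24.2493 26.6955] [33.3975 43.5075]
front 55 25 [56.8009 58.5722 59.5735] [33.8702 43.4823]
front 70 17 [56.6227 58.4663 59.5265] [33.9327 42.7904]
front 78 13 [55.5736 55.6835 55.7611] [33.6898 43.2004]
[0.5503 0.2601 0.1872] [[ 0.0401 -0.0004  0.1872]] -9.07811530003616
units [ 0.0083 -0.0103  3.3634]
```

```bash
python3 -m crank '[[[0,-0.02,1,0,1],[0,-0.02,1.9,0,1],[0,-0.02,2.2,0,1],[0,-0.02,2.5,0,1],[0,-0.02,2.75,0,1],[0,-0.02,2.9,0,1],[0,-0.02,3.05,0,1],[0,-0.02,3.15,0,1],[0,-0.02,3.15,0,1]]]' 100
python3 -m crank '[[[0,0,0.08,0,1],[0,0,0.12,0,1],[0,0,0.16,0,1],[0,0,0.16,0,1],[0,0,0.16,0,1]]]' 100
```

```text
clock: 16.3
ee_pos: [0.5496, 0.2608, 0.0609]
eef_rot: [[0.157, 0.988, 0.002], [0.988, -0.157, 0.0], [0.001, 0.002, -1.0]]
force: [0.9, 0.9, 3.7]
width: 0.136
finger_force: 103.9
clock: 16.92
ee_pos: [0.5497, 0.2602, 0.0555]
eef_rot: [[0.157, 0.988, 0.002], [0.988, -0.157, -0.0], [-0.0, 0.003, -1.0]]
force: [-4.5, -5.1, 14.3]
width: 0.134
finger_force: 105.1
```

```bash
python3 -m crank '[[[0,0,0.03,0,1],[0,0,0.06,0,1],[0,0,0.06,0,1],[0,0,0.06,0,1]]]' 100
python3 - <<'E'
from h import *
cap('wrist','w10');held('w10',-30,10);print(env.read_state()['ee_pos'])
E
```

```text
clock: 17.42
ee_pos: [0.5499, 0.2602, 0.0551]
eef_rot: [[0.157, 0.988, 0.003], [0.988, -0.157, -0.001], [-0.0, 0.003, -1.0]]
force: [-12.6, -9.0, 29.3]
width: 0.14
finger_force: 106.9
15 y -7.1..8.7 mid 0.82 top z -13.8 354
25 y -6.9..8.5 mid 0.77 top z -13.6 371
35 y -18.0..19.6 mid 0.80 top z -29.7 737
45 y -17.3..19.4 mid 1.06 top z -29.0 1203
55 y -6.4..9.0 mid 1.27 top z -13.7 452
65 y -6.3..8.7 mid 1.22 top z -13.6 473
75 y -6.6..9.0 mid 1.19 top z -13.5 523
85 y -6.5..8.9 mid 1.19 top z -13.7 541
95 y -6.8..9.1 mid 1.15 top z -13.9 558
105 y -5.8..8.5 mid 1.37 top z -12.8 555
[0.54989216 0.26018051 0.05504775]
```

```bash
python3 -m crank '[[[0,0,-0.04,0,0.2],[0,0,-0.04,0,-0.1],[0,0,-0.04,0,-0.1],[0,0,-0.04,0,-0.1],[0,0,-1,0,-0.1],[0,0,-2.2,0,-0.1],[0,0,-3.4,0,-0.1],[0,0,-3.4,0,-0.1],[0,0,-3.4,0,-0.1]]]' 80
python3 - <<'E'
from h import *
np.set_printoptions(precision=4,suppress=True)
c=cap('wrist','w11');cv2.imwrite('pics/w11b.png',cv2.resize(c['img'][20:308,60:444][:,:,::-1],(800,600),interpolation=cv2.INTER_CUBIC))
for f in('w6','w11'):
  Q=local(cloud(load(f)),np.array([.5107,.2668]),-9.0)*1000
  for n,y0,y1 in('rear',-44,-32),('front',32,44):
   for x0 in (-24,54):
    t=Q[(Q[:,1]>y0)&(Q[:,1]<y1)&(abs(Q[:,0]-x0)<14)&(Q[:,2]>74)&(Q[:,2]<100)]
    if len(t):print(f,n,len(t),np.percentile(t[:,0],[2,50,98]),'ztop',t[:,2].max())
for x0 in(-40,40):
 for y in range(-60,150,10):
    q=Q[(abs(Q[:,1]-y)<3)&(abs(Q[:,0]-x0)<13)&(Q[:,2]>40)&(Q[:,2]<110)]
    if len(q)>5: print(y,'x',np.percentile(q[:,0],[1,99]),'top',np.percentile(q[:,2],97))
E
```

```text
clock: 18.6
ee_pos: [0.5485, 0.2605, 0.1861]
eef_rot: [[0.157, 0.988, -0.001], [0.988, -0.157, -0.0], [-0.0, -0.001, -1.0]]
force: [-0.3, -0.5, -0.4]
width: 0.551
finger_force: 0.0
w6 rear 207 [-32.3326 -25.5388 -18.9038] ztop 94.1015727150189
w6 rear 186 [45.5037 50.3727 55.3283] ztop 90.94064522008647
w6 front 204 [-32.1179 -25.9493 -18.7464] ztop 93.6808521668985
w6 front 219 [45.883  50.6087 55.7181] ztop 91.16486544188795
w11 rear 194 [-31.9531 -24.2106 -18.6239] ztop 94.17709687348983
w11 rear 145 [46.2083 51.3634 55.6962] ztop 90.92718747504149
w11 front 193 [-31.7286 -23.603  -17.776 ] ztop 94.17949496972241
w11 front 163 [46.4679 51.1834 55.9447] ztop 90.8401128034608
-60 x [-49.5095 -27.4114] top 73.01428554404373
-50 x [-49.3761 -27.6288] top 72.65404728046074
-40 x [-52.874  -27.4021] top 84.66179135372596
-30 x [-51.4609 -27.2155] top 78.74068429452672
-20 x [-49.5295 -27.6327] top 72.77661361381935
-10 x [-50.0617 -27.6394] top 72.86879995390521
0 x [-49.5341 -27.6372] top 72.78243098574802
10 x [-49.5136 -27.83  ] top 73.05163096587955
20 x [-49.2354 -27.8309] top 72.9
[... 689 characters left out ...]
2] top 69.30047530864371
0 x [33.0456 48.1113] top 69.27238228240627
10 x [33.1129 47.9874] top 69.21317575919367
20 x [33.1905 47.8885] top 69.46459731173742
30 x [33.2601 47.7821] top 69.51958465142022
40 x [27.0362 52.6638] top 87.35149454419084
50 x [32.4778 48.5722] top 69.47135994773913
60 x [32.5432 47.4922] top 69.2002611149453
70 x [32.5946 47.4209] top 68.7583447803591
80 x [32.7063 47.3394] top 69.00589768384584
90 x [31.9522 48.1319] top 69.75205398474274
100 x [32.8577 47.1436] top 69.39829379943379
110 x [32.88   47.1896] top 68.53635967910884
120 x [33.8124 45.4102] top 67.40965849890543
130 x [35.4874 43.7155] top 65.4062701377903
140 x [38.0141 41.1745] top 62.76042751495937
```

View pics/w11b.png

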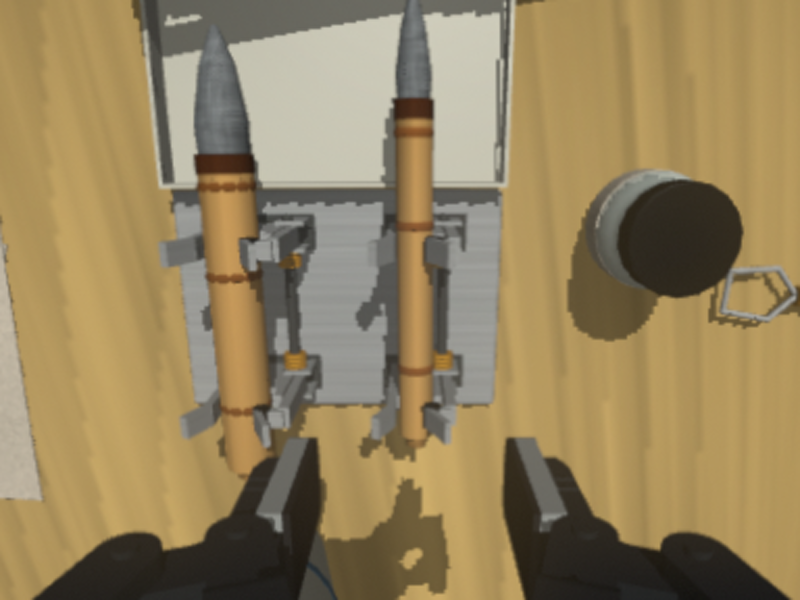

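Both brushes lie level in their forks with the jaw noses over them. The slim one slid forward in the grip, with its tip near crop (413,-2), root (414,98) and tail (414,440), so I'll check those margins.

```bash
python3 - <<'E'
from h import *
np.set_printoptions(precision=1,suppress=True)
c=load('w11');o=np.array([.5107,.2668])
f=lambda x,y,z:local(np.array([pz(c,60+x*.48,20+y*.48,z)]),o,-9.)[0]*1000
for n,x,y,z in [('root',414,97,.067),('tail',414,440,.060),('broot',225,154,.071),('trayfront',400,186,.022)]:print(n,f(x,y,z))
Q=local(cloud(c),o,-9.)*1000
q=Q[(abs(Q[:,0]-40)<6)&(Q[:,2]>50)&(Q[:,2]<66)&(Q[:,1]>100)];print('tip y max',q[:,1].max())
q=Q[(abs(Q[:,0]-40)<5)&(Q[:,2]>58)&(Q[:,2]<75)&(Q[:,1]<-30)];print('tail y min',q[:,1].min())
q=Q[(abs(Q[:,0])<80)&(Q[:,2]>17)&(Q[:,2]<27)&(Q[:,1]>120)];print('tray far rim',np.percentile(q[:,1],[1,50,99]),len(q))
for n in ('scene','side'):
  P=cloud(cap(n,n+'f'))
  Q=local(P,o,-9.)*1000
  q=Q[(abs(Q[:,0]-40)<6)&(Q[:,2]>50)&(Q[:,2]<70)&(Q[:,1]>100)&(Q[:,1]<170)];print(n,'tip y max',q[:,1].max() if len(q) else None,len(q))
  for m,x,y,z in [('cup',.319,-.363,.07),('tumbler',.675,-.031,.08),('vase',.436,.114,.175),('jar',.675,.281,.06)]:
    r=P[(np.hypot(P[:,0]-x,P[:,1]-y)<.045)&(P[:,2]>z-.01)&(P[:,2]<z+.015)];print(m,len(r),r.min(0)*1000,r.max(0)*1000)
E
```

```text
root [40.2 98.5 67. ]
tail [ 40.4 -55.5  60. ]
broot [-36.2  76.9  71. ]
trayfront [33.6 61.5 22. ]
tip y max 138.13973933106678
tail y min -57.26839326064924
tray far rim [151.  152.4 154.7] 980
scene tip y max 132.41491868796484 25
cup 154 [ 282.3 -394.    60. ] [ 356.7 -353.9   72.5]
tumbler 308 [640.4 -67.8  70. ] [709.    1.8  84.7]
vase 225 [408.5  85.  165.1] [463.1 140.2 180.3]
jar 215 [647.4 255.   50.2] [699.2 307.4  64.5]
side tip y max 140.2554316088727 15
cup 251 [ 283.5 -395.    60.1] [ 357.9 -353.1   74.5]
tumbler 285 [642.6 -67.1  70. ] [710.3   4.6  85.2]
vase 286 [412.2  85.2 165.2] [464.5 144.8 180.6]
jar 192 [649.4 253.2  50.3] [700.9 310.5  64.2]
```

Slim brush: root at 98 mm and tip at 138 mm, inside the tray (63 to 151 mm). Its tail is past the rear fork, and the ware has not moved.

```bash
python3 -c "
from station import env
print(env.hand_in())"
```

```text
the job is handed in; nothing more can be done
None
```

I pressed both brushes home in their own fork clips, and the depth views show them level with the jaws shut over them; both heads are over the drip tray, the cup, tumbler, vase and jar stand where they were, and I handed the job in after about 19 s (the slim brush slid forward about 20 mm in the grip, but its tip is still about 13 mm inside the tray).

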